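# Widen the board holder by one hole for the next board

### The arm

A 6-joint arm with a two-finger parallel gripper is mounted at the origin on a cart in front of the work surface, level with it; the furniture and walls round the work are solid. World frame = base frame: x ahead of the robot, y to its left, z up, the work surface at z = 0. Lengths are in m, angles in rad, forces in N, time in s.
With the tool pointing down it reaches from about 0.275 to 0.85 m from the base axis. Payload 5.2 kg.
Tool frame: the origin (TCP) lies on the front face of the gripper's body, between the roots of the fingers; the fingertips stand 73 mm ahead of it and the grasp point (between the pads) lies ahead of it (bot.grasp_offset is the z of the grasp point in the tool frame, in m); z points along the fingers, y is the direction in which the jaws open and shut (so a half turn about z gives the same grasp; the last joint's range is limited). The gripper opens to 85 mm and grips with 20 to 120 N. Pads are 22 mm wide; open, the fingers measure 114 mm over their backs; the gripper's body (76 mm by 85 mm) begins 54 mm behind the grasp point. The pads swing forward as they close: fully open they stand 13 mm farther back than shut.
Start: joints at [1.017, 0.259, 1.535, -0, 1.348, -0.203], TCP at [0.189, 0.517, 0.304] pointing down, gripper open.
Joint ranges: [-3.14, 3.14], [-0.91, 2.08], [0.19, 2.58], [-1.22, 4.36], [0.22, 2.71], [-3.12, 3.12]. Speed limits (rad/s): [2.57, 2.57, 3.14, 3.14, 3.14, 3.14].

### API

Orientations are given as [roll, pitch, yaw] about the fixed x, y, z axes, in that order (R = Rz(yaw) Ry(pitch) Rx(roll)).
In Python, from station import bot gives the robot as it stands. The module is installed in compiled form; this text tells all that it offers.
- The arm moves only by the tool jog_arm, never from a script. Its argument "rows" is a list of rows, each a list of 5 numbers: the opening, from 0 (shut) to 1 (fully open), then the shift along the tool's x, y, z each as a share of 0.08 m, from -1 to 1, then the turn about the tool's z as a share of 90 degrees, from -1 to 1. In form: [[gripper, tx, ty, tz, spin], ...]. A call has 1 to 5 rows; each row is the pose to reach, as a shift and turn from the pose measured when the call began, along the tool's axes at that moment; what a row does not reach only later rows make up. A row lasts 1/8 s, in which the tool goes at most 62.5 mm and 10.7 degrees, less where a joint would pass 70% of its speed; a pose out of reach is approached as far as the arm can. A call with a number of a shift or a turn outside -1 to 1 is refused whole. A call with a gripper value outside its range is refused whole. The fingers move at their own pace and stop on an object; "newtons" is the grip in N (left out, the last holds). Time passes only in rows, so rows that repeat a pose let the fingers close. It gives the time, the measured TCP pose, the force and the opening at its end, in the units of the state.
- bot.get_state(): the state, without advancing time (a new reading comes with each control period).
- bot.grab_frame(name): name is "scene" or "top" or "wrist"; returns a dict with "img" (384x512x3 uint8, red, green, blue), "fovy" (degrees; the focal length in pixels is half the picture's height over the tangent of half this angle, whatever the lens; pixels are square), "cx", "cy" (the principal point, pixels), "camera_from_world" (4x4, takes a point from world to camera coordinates); the wrist camera has in their place "hand_eye" (4x4, takes a point from camera to tool coordinates, whose origin is the TCP and whose axes are the flange's). Camera axes: x right, y down, z forward; pixel columns grow to the right and rows downward; lengths in m; the calibration is good to about 2 mm. A picture is of the moment at which its call begins: read the wrist's pose just before it. There is no depth.
- bot.finish_job(): hands the job in, once; it reports no verdict.
Trained networks look in a picture, given as the dict that the camera call returned (one of the last four; its "shot" number tells which), for a name from the list of things; names that differ only in an ending like _2 or _b are one class to them, and where a whole thing is asked for, a point or a joint stands for the part that bears it (a point fixed in the world has none). Each returns a list of dicts, best first, with "score" (0 to 1); they miss things now and then, are a little off and sometimes report something else, mostly with a low value. They report only what shows in the picture. A call takes as long as a camera call.
- bot.recognise(picture, thing): "xy" ([column, row] as shares, 0 to 1, of the picture: columns of its width, rows of its height, amid what is visible of it).
The state is a dict: "time": time; "q": joint angles; "qvel": joint speeds; "tau": joint torques, N m; "eef_pos": TCP position; "tool_rot": TCP orientation; "contact_force": force on the tool from outside, world axes, zero at the start; "ft_torque": the same for the moment, N m; "finger_gap": finger opening in m.
Only numpy, scipy, OpenCV 4.12 (cv2) and the standard library are available. Lean on these libraries where they do the work, as an engineer would, in place of code of your own. Each camera call takes 0.05 s, during which the arm holds its last target. There are 200 camera calls.

### The job

Widen the board holder by one hole for the longer board that is waiting. First pull the finished circuit board by its heat sink straight up out of the jaws' spring catches and lay it, without dropping it, flat and right way up in the black tray. Then pull up the red lock knob, slide the tube section outward, away from the fixed jaw, to the very next hole and let the pin drop fully home; finish while still keeping a firm hold on the knob with the pin home, so that a colleague can tighten the nut, and leave the other things where they are.

Things in the scene. Friction and masses are not known exactly. Their poses are not given: they have to be found in the camera images.
- board_holder: board holder, fixed: square aluminium bar 283 mm long, 20 wide, top 40 mm high, on two grey feet; a fixed black jaw, and a second one on a steel tube section that slides on the bar. Jaws 46 mm wide, tops 93 mm high. Origin on the bench under the clamped board's middle; x runs along the bar from fixed to sliding jaw (outward). Pin holes at x = 67, 97, 127, 157 mm; starts in 97
- tube_section (a joint): how far the tube section has slid outward along the holder's x, m: 0 = pin in its starting hole, 0.030 = over the next hole outward, 0.060 = the one after. It slides with 2 to 4 N and stays where it is left; while the pin is in a hole it is locked (about 1 mm of play either way)
- lock_knob (a joint): how far the red knob and its pin are pulled up, m: 0 = pin home in a hole, 0.015 = upper stop. The 8 mm round-tipped pin is clear of a hole above 0.010. A spring pulls it down, 3.5 N at 0, 7 N at 0.015; let go over the solid bar, the pin rests on it at about 0.009
- knob_grip (a point): centre of the round red knob, 27 mm across, 28 mm high (16 mm below to 12 mm above this point, full width from 2 below to 7 above); 76 mm high with the pin home, 47 mm outward of the sliding jaw's board edge. It moves with the tube section. Steel collar below it: 59.5 mm high; tube section's top: 45.5 mm high, 30 mm wide
- next_hole (a point): mouth of the next pin hole outward, at the middle of the bar's top (40 mm height)
- finished_board_grip (a point): centre of the heat sink (40 mm along x, 24 across y, 27 high) in the middle of the finished green board (100 x 64 x 2 mm, 0.12 kg), 17 mm above the board's underside. x along the board, z up. Its two flat 40 mm faces (+y, -y) are free for fingers. Board ends lie under sprung rollers in the jaws: about 10 N straight up over 10 mm frees it
- board_tray: black open tray, 150 mm (its x) by 130 mm (its y) by 20 mm high, walls and floor 4 mm thick, fixed beside the mat; origin at the centre of its underside
- next_board: the longer circuit board that is waiting, 130 x 64 x 2 mm with a 27 mm high heat sink, lying on the mat; origin at the centre of its underside; to be left alone
- flux_bottle: yellowish dropper bottle with red tip, 32 mm across, 94 mm high, standing; origin at the centre of its underside; to be left alone
- battery: block battery 18 x 27 x 48 mm, standing; origin at the centre of its underside; to be left alone

How it is judged:
By the outcome, as a careful person would: the job done as asked, in the order asked, and still so for the second after the job is handed in, while the arm keeps its last pose, push and grip.
It also fails if it takes over 56 s, if anything falls off the work surface, if the arm or the gripper's body presses on something with over 40 N, if the wrist force passes 120 N, or if a joint passes its speed limit or range.

## Working session

There is one attempt and no reset: what is moved stays moved. The work goes in short steps, Python scripts to look and compute and a tool call to move; the robot and the scene stay as the last step left them, time stands still between calls to the robot, and variables do not carry over. Pictures are saved under pics/ and viewed, about 8 in all and at most 12, crops included, and the job is handed in when it is done.

Besides the shell and the picture viewer there is one more tool, called after ">>>" as a command line: name --pt "numbers of a row" for each row, then --argument value for the rest. jog_arm: Moves the arm, as the interface text tells. Shift numbers are shares of 0.08 m and turn numbers shares of 90 degrees, none past 1 either way. Its arguments: {"type":"object","properties":{"rows":{"type":"array"},"newtons":{"type":"number"}},"required":["rows"]}

```bash
mkdir -p pics; cat > h.py <<'E'
import numpy as np, cv2, json
from station import bot
def f_of(p): return p["img"].shape[0]/2/np.tan(np.radians(p["fovy"])/2)
def ray(p,uv,cfw):
    f=f_of(p); d=np.array([(uv[0]-p["cx"])/f,(uv[1]-p["cy"])/f,1.])
    T=np.linalg.inv(cfw); return T[:3,3],T[:3,:3]@d
def at_z(p,uv,z,cfw=None):
    o,d=ray(p,uv,p["camera_from_world"] if cfw is None else cfw); return o+d*(z-o[2])/d[2]
def proj(p,X,cfw=None):
    c=(p["camera_from_world"] if cfw is None else cfw)@np.append(X,1); f=f_of(p)
    return np.array([f*c[0]/c[2]+p["cx"],f*c[1]/c[2]+p["cy"]])
def tool():
    from scipy.spatial.transform import Rotation as R
    s=bot.get_state(); T=np.eye(4); T[:3,3]=s["eef_pos"]; r=np.array(s["tool_rot"])
    T[:3,:3]=R.from_euler("xyz",r).as_matrix() if r.size==3 else r; return T,s
def wrist():
    T,s=tool(); p=bot.grab_frame("wrist"); return p,np.linalg.inv(T@np.array(p["hand_eye"])),T
def save(p,n): cv2.imwrite(f"pics/{n}.png",p["img"][:,:,::-1])
E
python3 - <<'E'
from h import *
T,s=tool(); print(s); print(bot.grasp_offset)
Z=dict(board_holder=.04,knob_grip=.076,finished_board_grip=.08,board_tray=.0,next_board=0,flux_bottle=0.05,battery=.024,next_hole=.04)
P={n:bot.grab_frame(n) for n in("scene","top")}
for n,p in P.items():
    save(p,n+"0")
    for t,z in Z.items():
        for r in bot.recognise(p,t)[:2]:
            uv=np.array(r["xy"])*[512,384]; print(n,t,round(r["score"],2),uv.round(),at_z(p,uv,z).round(3))
cv2.imwrite("pics/both.png",cv2.resize(np.vstack([P["scene"]["img"],P["top"]["img"]])[:,:,::-1],None,fx=.78,fy=.78))
E
```

```text
{'time': 0.0, 'q': array([ 1.01719643e+00,  2.59329797e-01,  1.53606386e+00,  8.18582267e-06,
        1.34798865e+00, -2.02753840e-01]), 'qvel': array([ 0.00113639, -0.00053484,  0.00029963, -0.00010966,  0.00029573,
       -0.00116437]), 'tau': array([ 5.14315598e-04, -4.46025681e+01, -2.90566331e+01,  1.24556459e-04,
        1.16585620e-02,  1.03728759e-06]), 'eef_pos': array([0.18877567, 0.5161777 , 0.30308939]), 'tool_rot': array([-3.13984126e+00, -3.68196235e-04,  2.79074446e+00]), 'contact_force': array([-0.59532688, -0.10846865,  0.10421163]), 'ft_torque': array([ 0.04568681, -0.00284956,  0.01372046]), 'finger_gap': 0.08517753871178926}
0.0539
scene board_holder 0.56 [249. 195.] [ 0.523 -0.056  0.04 ]
scene board_holder 0.56 [256. 186.] [ 0.561 -0.039  0.04 ]
scene knob_grip 0.48 [253. 190.] [ 0.521 -0.077  0.076]
scene board_tray 0.57 [343. 290.] [ 0.527 -0.398  0.   ]
scene next_board 0.68 [158. 161.] [0.422 0.269 0.   ]
scene flux_bottle 0.65 [304. 185.] [ 0.659 -0.124  0.05 ]
scene battery 0.68 [309. 183.] [ 0.697 -0.106  0.024]
scene next_hole 0.9 [253. 195.] [ 0.531 -0.062  0.04 ]
scene next_hole 0.69 [346. 293.] [ 0.502 -0.42   0.04 ]
top board_holder 0.73 [250. 202.] [ 0.525 -0.074  0.04 ]
top board_holder 0.65 [252. 200.] [ 0.53  -0.081  0.04 ]
top knob_grip 0.41 [251. 195.] [ 0.539 -0.076  0.076]
top knob_grip 0.26 [123. 243.] [0.424 0.244 0.076]
top finished_board_grip 0.56 [261. 143.] [ 0.672 -0.103  0.08 ]
top board_tray 0.6 [374. 203.] [ 0.518 -0.406  0.   ]
top next_board 0.73 [263. 145.] [ 0.681 -0.113  0.   ]
top next_board 0.7 [124. 243.] [0.424 0.259 0.   ]
top flux_bottle 0.57 [264. 141.] [ 0.682 -0.114  0.05 ]
top flux_bottle 0.49 [250. 195.] [ 0.541 -0.073  0.05 ]
top battery 0.51 [224. 149.] [ 0.666 -0.007  0.024]
top battery 0.3 [125. 242.] [0.427 0.252 0.024]
top next_hole 0.62 [252. 204.] [ 0.52  -0.079  0.04 ]
```

View pics/top0.png

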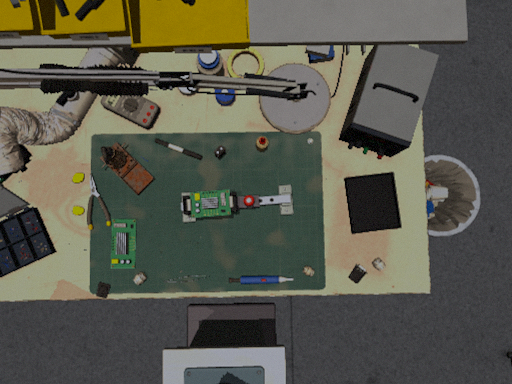

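View pics/scene0.png

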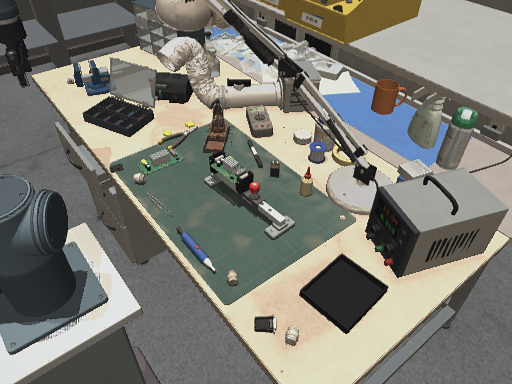

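Top view: holder with heat sink about (209,203), red knob (249,201), bar end (290,199), tray (373,203), bottle (263,143), waiting board (123,243). The scene view agrees. Next I compute coarse positions and the move to above the heat sink.

```bash
python3 - <<'E'
from h import *
p=bot.grab_frame("top"); s=bot.grab_frame("scene")
for n,uv,z in[("sink",(209,203),.1),("knob",(249,201),.085),("barend",(291,199),.03),("tray",(373,203),.01)]:
    print(n,at_z(p,uv,z).round(3))
im=p["img"][:,:,::-1]
c=cv2.resize(im[175:230,170:310],None,fx=5,fy=5,interpolation=cv2.INTER_CUBIC)
im2=s["img"][:,:,::-1]
d=cv2.resize(im2[140:245,190:310],None,fx=2.9,fy=2.9,interpolation=cv2.INTER_CUBIC)
o=np.zeros((c.shape[0]+d.shape[0],700,3),np.uint8);o[:c.shape[0]]=c;o[c.shape[0]:,:d.shape[1]]=d
cv2.imwrite("pics/crop.png",o); print(o.shape)
T,_=tool(); print(T.round(3))
print(np.linalg.inv(p["camera_from_world"]).round(3))
E
```

```text
sink [0.519 0.027 0.1  ]
knob [ 0.524 -0.071  0.085]
barend [ 0.532 -0.182  0.03 ]
tray [ 0.519 -0.401  0.01 ]
(579, 700, 3)
[[-0.939  0.344 -0.     0.189]
 [ 0.344  0.939 -0.     0.517]
 [ 0.    -0.    -1.     0.304]
 [ 0.     0.     0.     1.   ]]
[[-0.018 -0.996  0.085  0.43 ]
 [-1.     0.016 -0.016 -0.058]
 [ 0.014 -0.085 -0.996  1.302]
 [ 0.     0.     0.     1.   ]]
```

View pics/crop.png

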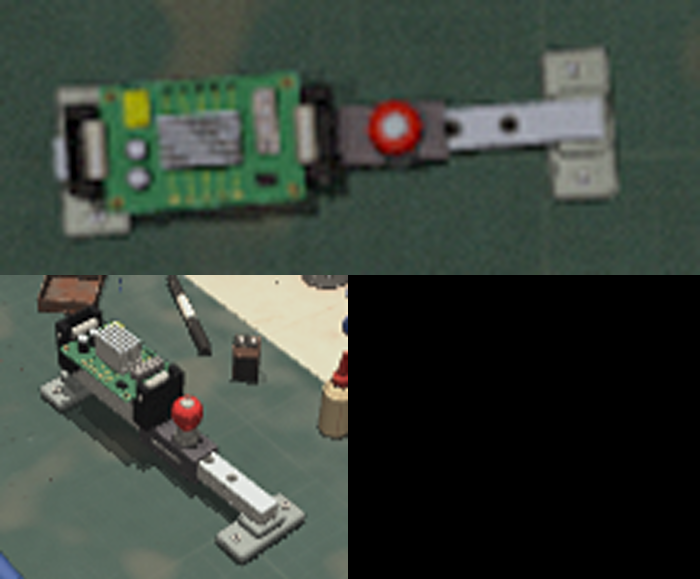

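The top crop shows the bar axis running nearly along -world y, with the sink at crop (200,140), the knob at (395,127) and the next hole at (508,125). The sink-to-knob distance of about 97 mm matches the drawing. I set out towards the board.

>>> jog_arm --pt "1 -0.5 -0.36 0 0" --pt "1 -1 -0.72 0 0" --pt "1 -1 -0.72 0 0"

```text
time: 1.38
eef_pos: [0.2457, 0.433, 0.3041]
tool_rot: [-3.141, 0.001, 2.787]
contact_force: [0.1, 0.8, -0.9]
finger_gap: 0.0855
```

>>> jog_arm --pt "1 -0.5 -0.36 0 0" --pt "1 -1 -0.72 0 0"

```text
time: 1.62
eef_pos: [0.3009, 0.3512, 0.3043]
tool_rot: [3.141, 0.001, 2.789]
contact_force: [0.2, 0.8, 0.0]
finger_gap: 0.0851
```

>>> jog_arm --pt "1 -0.5 -0.36 0 0" --pt "1 -1 -0.72 0 0"

```text
time: 1.88
eef_pos: [0.3567, 0.2691, 0.3046]
tool_rot: [3.14, 0.001, 2.79]
contact_force: [0.2, -0.1, -0.1]
finger_gap: 0.0854
```

>>> jog_arm --pt "1 -0.5 -0.36 0 0" --pt "1 -1 -0.72 0 0"

```text
time: 2.12
eef_pos: [0.4129, 0.187, 0.305]
tool_rot: [3.139, 0.002, 2.79]
contact_force: [0.3, 1.0, -0.0]
finger_gap: 0.0853
```

>>> jog_arm --pt "1 -0.5 -0.36 0 0" --pt "1 -1 -0.72 0 0" --pt "1 -1 -0.72 0 0"

```text
time: 2.5
eef_pos: [0.4702, 0.1036, 0.3049]
tool_rot: [3.139, 0.003, 2.786]
contact_force: [0.0, 0.5, -0.6]
finger_gap: 0.0855
```

>>> jog_arm --pt "1 0 0 0 0.1" --pt "1 0 0 0 0.2" --pt "1 0 0 0 0.3" --pt "1 0 0 0 0.37" --pt "1 0 0 0 0.37"

```text
time: 3.12
eef_pos: [0.4699, 0.1049, 0.305]
tool_rot: [3.137, 0.0, 2.208]
contact_force: [0.3, 0.6, 0.2]
finger_gap: 0.0854
```

>>> jog_arm --pt "1 0 0 0 0.1" --pt "1 0 0 0 0.2" --pt "1 0 0 0 0.3" --pt "1 0 0 0 0.37" --pt "1 0 0 0 0.37"

```text
time: 3.75
eef_pos: [0.4697, 0.1057, 0.305]
tool_rot: [3.138, -0.002, 1.63]
contact_force: [0.1, -0.4, 0.1]
finger_gap: 0.0854
```

>>> jog_arm --pt "1 -0.5 0.3 0 0" --pt "1 -1 0.6 0 0" --pt "1 -1 0.6 0 0"

```text
time: 4.12
eef_pos: [0.5238, 0.0267, 0.3046]
tool_rot: [3.138, -0.002, 1.631]
contact_force: [-0.2, 0.0, 0.5]
finger_gap: 0.0854
```

```bash
python3 - <<'E'
from h import *
p,c,T=wrist(); save(p,"w1"); print(T.round(3)); print(np.linalg.inv(c).round(3))
np.savez("w1.npz",c=c)
for t in("finished_board_grip","knob_grip","next_hole"):
    for r in bot.recognise(p,t)[:2]: print(t,r)
E
```

```text
[[-0.06   0.998  0.004  0.524]
 [ 0.998  0.06   0.002  0.027]
 [ 0.002  0.004 -1.     0.305]
 [ 0.     0.     0.     1.   ]]
[[ 0.998  0.058  0.021  0.519]
 [ 0.062 -0.963 -0.263  0.093]
 [ 0.005  0.263 -0.965  0.375]
 [ 0.     0.     0.     1.   ]]
finished_board_grip {'xy': [0.4865, 0.4516], 'score': 0.67}
knob_grip {'xy': [0.4914, 0.7089], 'score': 0.69}
next_hole {'xy': [0.4885, 0.6432], 'score': 0.6}
next_hole {'xy': [0.4922, 0.712], 'score': 0.43}
```

View pics/w1.png

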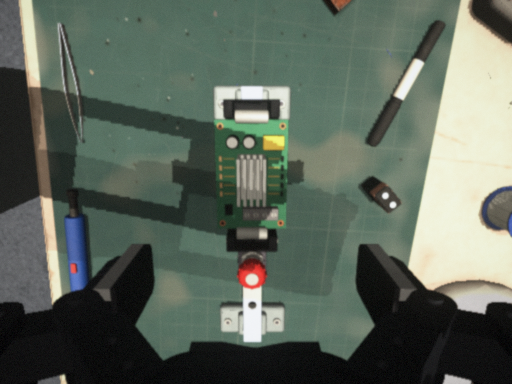

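Wrist view: sink centred about (252,181), board corners roughly (217,120) to (289,229), knob (252,274). I fit the board pose from its known size.

```bash
python3 - <<'E'
from h import *
img=cv2.imread("pics/w1.png"); c=np.load("w1.npz")["c"]; p=bot.grab_frame("wrist")
hsv=cv2.cvtColor(img,cv2.COLOR_BGR2HSV)
m=cv2.inRange(hsv,(50,120,70),(80,255,255)); m[:100]=0;m[245:]=0;m[:,:200]=0;m[:,305:]=0
m=cv2.morphologyEx(m,cv2.MORPH_OPEN,np.ones((2,2)))
pts=cv2.findNonZero(m); r=cv2.minAreaRect(pts); print("green",r)
r2=cv2.inRange(hsv,(0,150,90),(8,255,255))|cv2.inRange(hsv,(172,150,90),(180,255,255)); r2[:250]=0;r2[300:]=0;r2[:,:230]=0;r2[:,280:]=0
k=cv2.findNonZero(r2)[:,0]; print("knob bbox",k.min(0),k.max(0))
f=f_of(p); print("f",f)
for z in(.06,.07,.075,.08,.085,.09):
    q=[at_z(p,u,z,c) for u in cv2.boxPoints(r)]
    print(z,[round(np.linalg.norm(q[i]-q[i-1]),4) for i in(0,1)],np.mean(q,0).round(4), np.degrees(np.arctan2(*(q[1]-q[0])[1::-1])).round(1))
print("knob",at_z(p,(k.min(0)+k.max(0))/2,.08,c).round(4),"kn w",(k.max(0)-k.min(0)+1)[0])
print("sink top",[(z,at_z(p,(252,181),z,c).round(4)) for z in(.09,.1,.11)])
print("next hole",at_z(p,(252,305),.04,c).round(4),"barend",at_z(p,(253,341),.04,c).round(4))
E
```

```text
Traceback (most recent call last):
cv2.error: OpenCV(4.12.0) /io/opencv/modules/imgproc/src/convhull.cpp:143: error: (-215:Assertion failed) total >= 0 && (depth == CV_32F || depth == CV_32S) in function 'convexHull'
```

```bash
python3 - <<'E'
from h import *
img=cv2.imread("pics/w1.png"); c=np.load("w1.npz")["c"]; p=bot.grab_frame("wrist")
hsv=cv2.cvtColor(img,cv2.COLOR_BGR2HSV)
print(hsv[140,222],hsv[215,225],hsv[180,272],"mat",hsv[150,320])
ref=hsv[140:200,222:232].reshape(-1,3); print(np.median(ref,0))
m=((hsv[:,:,0]>45)&(hsv[:,:,0]<85)&(hsv[:,:,1]>130)&(hsv[:,:,2]>80)).astype(np.uint8)*255
m[:100]=0;m[245:]=0;m[:,:200]=0;m[:,305:]=0
print(m.sum()/255)
pts=cv2.findNonZero(m); r=cv2.minAreaRect(pts); print("green",r)
r2=cv2.inRange(hsv,(0,150,90),(8,255,255))|cv2.inRange(hsv,(172,150,90),(180,255,255)); r2[:250]=0;r2[300:]=0;r2[:,:230]=0;r2[:,280:]=0
k=cv2.findNonZero(r2)[:,0]; print("knob bbox",k.min(0),k.max(0))
f=f_of(p); print("f",f)
for z in(.06,.07,.075,.08,.085,.09):
    q=[at_z(p,u,z,c) for u in cv2.boxPoints(r)]
    print(z,[round(np.linalg.norm(q[i]-q[i-1]),4) for i in(0,1)],np.mean(q,0).round(4), np.degrees(np.arctan2(*(q[1]-q[0])[1::-1])).round(1))
print("knob",at_z(p,(k.min(0)+k.max(0))/2,.08,c).round(4),"kn w",(k.max(0)-k.min(0)+1)[0])
print("sink top",[(z,at_z(p,(252,181),z,c).round(4)) for z in(.09,.1,.11)])
print("next hole",at_z(p,(252,305),.04,c).round(4),"barend",at_z(p,(253,341),.04,c).round(4))
E
```

```text
[ 68 108  85] [ 68 108  45] [ 68 103  87] mat [ 40  43 132]
[65.  97.5 85. ]
0.0Traceback (most recent call last):
  File "<stdin>", line 9, in <module>
cv2.error: OpenCV(4.12.0) /io/opencv/modules/imgproc/src/convhull.cpp:143: error: (-215:Assertion failed) total >= 0 && (depth == CV_32F || depth == CV_32S) in function 'convexHull'
```

```bash
python3 - <<'E'
import cv2,numpy as np
i=cv2.imread("pics/w1.png"); print(i.shape,i[150,320],i[140,222],i[274,252],i[150,100])
h=cv2.cvtColor(i,cv2.COLOR_BGR2HSV)
for r in (130,150,170,190,210): print(r,[tuple(int(v) for v in h[r,x]) for x in range(206,300,7)])
E
ls -la pics
```

```text
(384, 512, 3) [110 132 125] [59 85 49] [187 204 224] [102 118  91]
130 [(74, 57, 58), (68, 60, 64), (50, 79, 90), (69, 95, 89), (68, 104, 142), (68, 100, 161), (67, 104, 177), (67, 104, 179), (68, 103, 179), (68, 104, 182), (69, 104, 181), (61, 79, 181), (72, 53, 121), (72, 53, 120)]
150 [(70, 36, 63), (57, 38, 61), (68, 104, 88), (69, 108, 90), (68, 102, 85), (65, 99, 88), (65, 95, 83), (67, 101, 86), (64, 94, 92), (28, 118, 108), (29, 121, 101), (53, 94, 162), (40, 42, 134), (42, 38, 136)]
170 [(69, 46, 55), (60, 30, 60), (25, 94, 114), (69, 107, 86), (67, 111, 83), (19, 34, 120), (22, 29, 133), (17, 31, 132), (19, 31, 132), (68, 101, 88), (66, 104, 88), (65, 89, 69), (54, 38, 67), (42, 47, 71)]
190 [(73, 43, 42), (60, 28, 45), (51, 82, 62), (66, 104, 59), (70, 104, 59), (21, 29, 115), (17, 28, 127), (20, 31, 125), (21, 30, 118), (70, 103, 67), (66, 100, 74), (65, 98, 57), (71, 52, 99), (74, 57, 98)]
210 [(71, 60, 60), (75, 53, 58), (66, 107, 57), (68, 51, 20), (69, 101, 58), (67, 90, 62), (10, 24, 63), (12, 39, 65), (17, 27, 66), (11, 30, 68), (12, 26, 165), (68, 107, 141), (72, 53, 96), (70, 55, 98)]
total 1720
drwxr-xr-x 2 agent agent   4096 Dec  5 13:50 .
drwxr-xr-x 3 agent agent   4096 Dec  5 13:50 ..
-rw-r--r-- 1 agent agent 401532 Dec  5 13:49 both.png
-rw-r--r-- 1 agent agent 340364 Dec  5 13:49 crop.png
-rw-r--r-- 1 agent agent 328964 Dec  5 13:49 scene0.png
-rw-r--r-- 1 agent agent 349247 Dec  5 13:49 top0.png
-rw-r--r-- 1 agent agent 318040 Dec  5 13:50 w1.png
```

Colours are paler than I assumed (board saturation about 100, mat about 50); I set the thresholds accordingly.

```bash
cat > fit.py <<'E'
from h import *
def green(img,box):
    h=cv2.cvtColor(img,cv2.COLOR_BGR2HSV); m=np.zeros(h.shape[:2],np.uint8); x0,y0,x1,y1=box
    m[y0:y1,x0:x1]=cv2.inRange(h,(58,75,30),(76,255,255))[y0:y1,x0:x1]
    m=cv2.morphologyEx(m,cv2.MORPH_CLOSE,np.ones((5,5))); m=cv2.morphologyEx(m,cv2.MORPH_OPEN,np.ones((5,5)))
    return cv2.minAreaRect(cv2.findNonZero(m))
def red(img,box):
    h=cv2.cvtColor(img,cv2.COLOR_BGR2HSV); m=np.zeros(h.shape[:2],np.uint8); x0,y0,x1,y1=box
    m[y0:y1,x0:x1]=(cv2.inRange(h,(0,110,40),(10,255,255))|cv2.inRange(h,(170,110,40),(180,255,255)))[y0:y1,x0:x1]
    k=cv2.findNonZero(m)[:,0]; return k.min(0),k.max(0)
E
python3 - <<'E'
from fit import *
img=cv2.imread("pics/w1.png"); c=np.load("w1.npz")["c"]; p=bot.grab_frame("wrist")
r=green(img,(205,105,300,240)); print("green",r,cv2.boxPoints(r).round(1).tolist())
a,b=red(img,(230,250,280,300)); print("knob",a,b,"f",f_of(p))
for z in(.06,.07,.075,.08,.085,.09):
    q=[at_z(p,u,z,c) for u in cv2.boxPoints(r)]
    print(z,[round(np.linalg.norm(q[i]-q[i-1]),4) for i in(0,1)],np.mean(q,0).round(4), [np.degrees(np.arctan2(*(q[i]-q[i-1])[1::-1])).round(1) for i in (0,1)])
print("knob",at_z(p,(a+b)/2,.079,c).round(4))
print("sink top",[(z,at_z(p,(252,181),z,c).round(4)) for z in(.09,.1,.11)])
print("next hole",at_z(p,(252,305),.04,c).round(4),"barend",at_z(p,(253,341),.04,c).round(4))
E
```

```text
green ((251.0, 174.0), (110.0, 74.0), 90.0) [[214.0, 119.0], [288.0, 119.0], [288.0, 229.0], [214.0, 229.0]]
knob [237 258] [266 288] f 339.759765885126
0.06 [np.float64(0.1067), np.float64(0.0672)] [0.521  0.0222 0.06  ] [np.float64(91.7), np.float64(3.5)]
0.07 [np.float64(0.1034), np.float64(0.065)] [0.5209 0.0245 0.07  ] [np.float64(91.7), np.float64(3.5)]
0.075 [np.float64(0.1017), np.float64(0.064)] [0.5209 0.0256 0.075 ] [np.float64(91.7), np.float64(3.5)]
0.08 [np.float64(0.1), np.float64(0.0629)] [0.5209 0.0267 0.08  ] [np.float64(91.7), np.float64(3.5)]
0.085 [np.float64(0.0983), np.float64(0.0618)] [0.5208 0.0279 0.085 ] [np.float64(91.7), np.float64(3.5)]
0.09 [np.float64(0.0966), np.float64(0.0608)] [0.5208 0.029  0.09  ] [np.float64(91.7), np.float64(3.5)]
knob [ 0.527  -0.0689  0.079 ]
sink top [(0.09, array([0.5219, 0.025 , 0.09  ])), (0.1, array([0.5218, 0.0274, 0.1   ])), (0.11, array([0.5216, 0.0298, 0.11  ]))]
next hole [ 0.531  -0.1301  0.04  ] barend [ 0.535  -0.1776  0.04  ]
```

>>> jog_arm --pt "1 0 -0.03 0.5 0" --pt "1 0 -0.03 1 0" --pt "1 0 -0.03 1 0"

```text
time: 4.85
eef_pos: [0.5176, 0.0305, 0.2227]
tool_rot: [-3.139, -0.004, 1.633]
contact_force: [0.3, 0.9, 0.0]
finger_gap: 0.0855
```

```bash
python3 - <<'E'
from fit import *
p,c,T=wrist(); save(p,"w2"); print(T[:3,3].round(4))
s=bot.grab_frame("scene")
for z in(.09,.1,.105,.11,.115): print(z,proj(s,[.5215,.0275,z]).round(1), proj(p,[.5215,.0275,z],c).round(1))
i=p["img"][:,:,::-1].copy()
a=cv2.imread("pics/scene0.png")[140:200,200:270]
o=np.zeros((384,800,3),np.uint8); o[:,:512]=i; o[:240,520:800]=cv2.resize(a,None,fx=4,fy=4,interpolation=cv2.INTER_CUBIC)
cv2.imwrite("pics/w2b.png",o); np.savez("w2.npz",c=c)
E
```

```text
[0.5176 0.0305 0.2227]
0.09 [229.6 165.1] [262.2 214.5]
0.1 [229.5 162.2] [262.5 219.9]
0.105 [229.5 160.7] [262.7 222.8]
0.11 [229.4 159.2] [262.9 225.9]
0.115 [229.4 157.7] [263.1 229.1]
```

View pics/w2b.png

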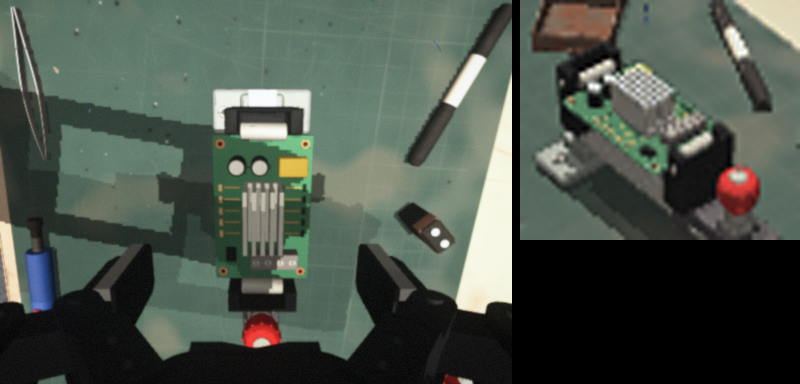

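Close view: sink centred about column 263, rows 183–250. The scene inset gives a sink top of about 0.104 m, so the board top is about 0.077 m, consistent with the size fit. Descend, with fingertips held 4–5 mm above the board.

>>> jog_arm --pt "1 -0.04 0.05 0.3 0" --pt "1 -0.04 0.05 0.6 0" --pt "1 -0.04 0.05 0.75 0" --pt "1 -0.04 0.05 0.84 0" --pt "1 -0.04 0.05 0.84 0"

```text
time: 5.58
eef_pos: [0.5248, 0.0272, 0.1594]
tool_rot: [3.137, -0.002, 1.633]
contact_force: [0.0, 0.3, 0.1]
finger_gap: 0.0855
```

>>> jog_arm --pt "1 0 -0.02 0.03 0" --pt "1 0 -0.04 0.05 0" --pt "1 0 -0.04 0.05 0"

```text
time: 5.95
eef_pos: [0.5215, 0.0271, 0.1555]
tool_rot: [3.137, -0.002, 1.633]
contact_force: [0.3, 0.4, -0.8]
finger_gap: 0.0854
```

>>> jog_arm --pt "0.6 0 0 0 0" --pt "0.3 0 0 0 0" --pt "0.1 0 0 0 0" --pt "0.1 0 0 0 0" --pt "0.1 0 0 0 0" --newtons 60

```text
time: 6.58
eef_pos: [0.5217, 0.027, 0.1557]
tool_rot: [3.136, -0.002, 1.633]
contact_force: [0.1, 0.5, 2.4]
finger_gap: 0.0227
```

>>> jog_arm --pt "0 0 0 0 0" --pt "0 0 0 0 0" --pt "0 0 0 0 0"

```text
time: 6.95
eef_pos: [0.5217, 0.027, 0.1558]
tool_rot: [3.136, -0.002, 1.633]
contact_force: [0.6, -0.0, 1.3]
finger_gap: 0.0226
```

Gripped (gap 22.6 mm, low side forces). Pull straight up.

>>> jog_arm --pt "0 0 0 -0.06 0" --pt "0 0 0 -0.12 0" --pt "0 0 0 -0.2 0" --pt "0 0 0 -0.3 0" --pt "0 0 0 -0.3 0"

```text
time: 7.58
eef_pos: [0.5222, 0.0269, 0.181]
tool_rot: [3.134, -0.002, 1.633]
contact_force: [0.6, 0.4, -1.6]
finger_gap: 0.0229
```

>>> jog_arm --pt "0 0 0 -0.3 0" --pt "0 0 0 -0.6 0" --pt "0 0 0 -0.9 0" --pt "0 0 0 -0.9 0"

```text
time: 8.07
eef_pos: [0.5227, 0.0266, 0.2547]
tool_rot: [3.129, -0.001, 1.633]
contact_force: [-0.1, -0.3, -1.4]
finger_gap: 0.0223
```

```bash
python3 - <<'E'
from fit import *
p,c,T=wrist(); save(p,"w3"); s=bot.grab_frame("top"); save(s,"top3")
# tray: dark blob in first top image
g=cv2.imread("pics/top0.png",0); m=np.zeros_like(g); m[160:245,335:415]=(g[160:245,335:415]<45)*255
m=cv2.morphologyEx(m,cv2.MORPH_OPEN,np.ones((7,7)))
r=cv2.minAreaRect(cv2.findNonZero(m)); q=[at_z(s,u,.02) for u in cv2.boxPoints(r)]
print(r,np.round(q,3).tolist(),np.mean(q,0).round(4),[np.linalg.norm(q[i]-q[i-1]).round(4) for i in(0,1)])
E
```

```text
((372.05389404296875, 202.4307861328125), (55.93966293334961, 49.861961364746094), 82.87498474121094) [[0.586, -0.324, 0.02], [0.601, -0.456, 0.02], [0.454, -0.468, 0.02], [0.44, -0.337, 0.02]] [ 0.5201 -0.3964  0.02  ] [np.float64(0.1473), np.float64(0.133)]
```

View pics/w3.png

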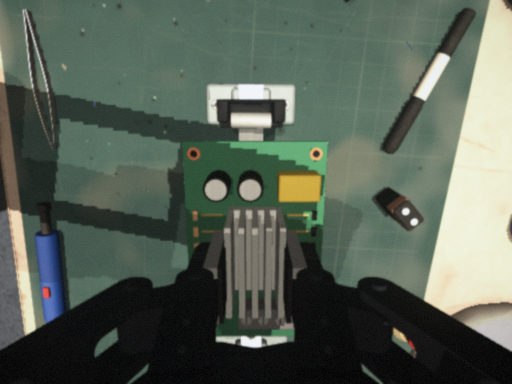

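Board is free and held level (extra load about 1.4 N). Tray centre is about (0.520, -0.397), turned about 5°; the measured 147x133 mm matches 150x130. Carry over.

>>> jog_arm --pt "0 -0.3 -0.02 0 0" --pt "0 -0.7 -0.04 0 0" --pt "0 -1 -0.06 0 0"

```text
time: 8.55
eef_pos: [0.5208, -0.0541, 0.2504]
tool_rot: [3.137, -0.003, 1.633]
contact_force: [-0.6, 0.5, -1.5]
finger_gap: 0.0221
```

>>> jog_arm --pt "0 -0.5 -0.03 0 0" --pt "0 -1 -0.06 0 0"

```text
time: 8.8
eef_pos: [0.5202, -0.135, 0.2483]
tool_rot: [3.139, -0.004, 1.633]
contact_force: [0.9, 1.2, -1.4]
finger_gap: 0.0228
```

>>> jog_arm --pt "0 -0.5 -0.03 0 0" --pt "0 -1 -0.06 0 0"

```text
time: 9.05
eef_pos: [0.5196, -0.216, 0.246]
tool_rot: [-3.141, -0.006, 1.633]
contact_force: [0.4, -0.1, -1.7]
finger_gap: 0.0226
```

>>> jog_arm --pt "0 -0.5 -0.03 0 0" --pt "0 -1 -0.06 0 0"

```text
time: 9.3
eef_pos: [0.519, -0.2971, 0.2432]
tool_rot: [-3.139, -0.009, 1.633]
contact_force: [-0.1, -0.5, -2.2]
finger_gap: 0.0229
```

>>> jog_arm --pt "0 -0.4 -0.03 0 -0.01" --pt "0 -0.8 -0.06 0 -0.02" --pt "0 -0.8 -0.06 0 -0.02"

```text
time: 9.68
eef_pos: [0.5173, -0.3632, 0.2404]
tool_rot: [-3.137, -0.011, 1.662]
contact_force: [-1.1, -0.0, -1.5]
finger_gap: 0.0231
```

```bash
python3 - <<'E'
from fit import *
p,c,T=wrist(); save(p,"w4"); print(T.round(4))
np.savez("w4.npz",c=c)
print([proj(p,X,c).round(0).tolist() for X in ((0.586,-.324,.02),(.601,-.456,.02),(.454,-.468,.02),(.44,-.337,.02))])
E
```

```text
[[-0.0907  0.9959 -0.0054  0.5173]
 [ 0.9958  0.0907  0.0101 -0.3632]
 [ 0.0106 -0.0044 -0.9999  0.2404]
 [ 0.      0.      0.      1.    ]]
[[341.0, 143.0], [335.0, 282.0], [180.0, 281.0], [169.0, 142.0]]
```

View pics/w4.png

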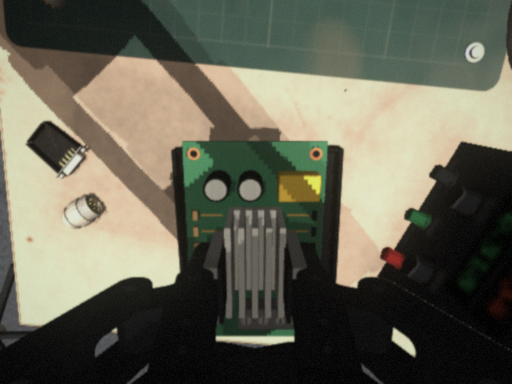

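The tray's far edge shows at (177,150)–(340,147), close to the prediction, with the board above it. Shift about 36 mm and lower.

>>> jog_arm --pt "0 -0.25 0.01 0 0" --pt "0 -0.45 0.02 0.4 0" --pt "0 -0.46 0.02 0.8 0" --pt "0 -0.46 0.02 1 0"

```text
time: 10.22
eef_pos: [0.5214, -0.3965, 0.1576]
tool_rot: [-3.135, -0.015, 1.663]
contact_force: [-0.7, -0.5, -1.0]
finger_gap: 0.0229
```

>>> jog_arm --pt "0 0 0 0.3 0" --pt "0 0 0 0.5 0" --pt "0 0 0 0.6 0" --pt "0 0 0 0.6 0"

```text
time: 10.72
eef_pos: [0.5212, -0.3958, 0.1096]
tool_rot: [-3.135, -0.015, 1.663]
contact_force: [0.4, -0.1, -1.5]
finger_gap: 0.023
```

>>> jog_arm --pt "0 -0.02 0 0.1 0" --pt "0 -0.03 0 0.2 0" --pt "0 -0.03 0 0.24 0" --pt "0 -0.03 0 0.24 0"

```text
time: 11.22
eef_pos: [0.521, -0.3977, 0.0899]
tool_rot: [-3.134, -0.015, 1.663]
contact_force: [-0.1, 0.1, -0.7]
finger_gap: 0.023
```

>>> jog_arm --pt "0 0 0 0.03 0" --pt "0 0 0 0.05 0" --pt "0 0 0 0.05 0"

```text
time: 11.6
eef_pos: [0.521, -0.3976, 0.0858]
tool_rot: [-3.134, -0.016, 1.663]
contact_force: [-1.0, -0.7, -1.8]
finger_gap: 0.0228
```

>>> jog_arm --pt "0 0 0 0.02 0" --pt "0 0 0 0.03 0" --pt "0 0 0 0.03 0"

```text
time: 11.98
eef_pos: [0.521, -0.3975, 0.0835]
tool_rot: [-3.134, -0.016, 1.663]
contact_force: [-1.1, -0.6, -1.0]
finger_gap: 0.0228
```

>>> jog_arm --pt "0 0 0 0.02 0" --pt "0 0 0 0.025 0" --pt "0 0 0 0.025 0"

```text
time: 12.35
eef_pos: [0.521, -0.3975, 0.083]
tool_rot: [-3.134, -0.015, 1.663]
contact_force: [-3.1, 3.3, 8.7]
finger_gap: 0.0226
```

Contact on the tray floor (8.7 N, at the expected height). Release and retreat upward.

>>> jog_arm --pt "0.3 0 0 0 0" --pt "0.5 0 0 0 0" --pt "0.6 0 0 0 0" --pt "0.6 0 0 0 0"

```text
time: 12.85
eef_pos: [0.5209, -0.3975, 0.0827]
tool_rot: [-3.134, -0.015, 1.663]
contact_force: [-0.8, -0.2, -0.2]
finger_gap: 0.0515
```

>>> jog_arm --pt "0.6 0 0 -0.2 0" --pt "0.6 0 0 -0.5 0" --pt "0.6 0 0 -1 0" --pt "0.6 0 0 -1 0"

```text
time: 13.35
eef_pos: [0.5234, -0.4004, 0.168]
tool_rot: [-3.14, -0.008, 1.663]
contact_force: [-0.6, -0.2, -0.1]
finger_gap: 0.0512
```

>>> jog_arm --pt "0.6 0.3 0 -0.5 0" --pt "0.6 0.8 0 -1 0" --pt "0.6 0.8 0 -1 0"

```text
time: 13.72
eef_pos: [0.5188, -0.3358, 0.2527]
tool_rot: [3.139, -0.004, 1.665]
contact_force: [0.2, -0.2, -0.0]
finger_gap: 0.051
```

```bash
python3 - <<'E'
from fit import *
p,c,T=wrist(); s=bot.grab_frame("top"); z=bot.grab_frame("scene"); print(T.round(4))
o=np.zeros((590,800,3),np.uint8); o[:384,:512]=p["img"][:,:,::-1]
o[390:590,:280]=cv2.resize(s["img"][160:260,320:460,::-1],None,fx=2,fy=2)
o[390:590,300:600]=cv2.resize(z["img"][230:330,280:430,::-1],None,fx=2,fy=2)
cv2.imwrite("pics/tray.png",o)
E
```

```text
[[-0.0945  0.9955  0.0024  0.5188]
 [ 0.9955  0.0945  0.0041 -0.3358]
 [ 0.0039  0.0027 -1.      0.2527]
 [ 0.      0.      0.      1.    ]]
```

View pics/tray.png

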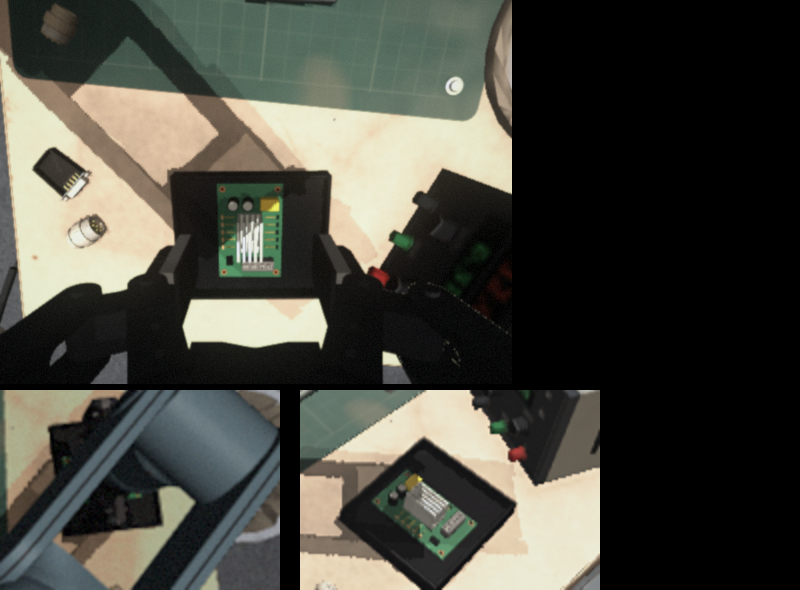

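The board lies flat, right way up and inside the tray walls in both the wrist view (board 217–283, 183–277; tray 170–330) and the scene inset. Now to the knob.

>>> jog_arm --pt "0.8 0.5 0.06 0 0" --pt "0.8 1 0.12 0 0"

```text
time: 14.12
eef_pos: [0.5188, -0.2569, 0.2463]
tool_rot: [-3.136, -0.011, 1.661]
contact_force: [1.1, 0.7, -0.5]
finger_gap: 0.0683
```

>>> jog_arm --pt "0.8 0.5 0.06 0 0" --pt "0.8 1 0.12 0 0"

```text
time: 14.38
eef_pos: [0.5205, -0.1758, 0.245]
tool_rot: [-3.133, -0.013, 1.659]
contact_force: [-0.1, -0.6, -0.1]
finger_gap: 0.0684
```

>>> jog_arm --pt "0.8 0.6 0.06 0 0.01" --pt "0.8 1 0.12 0 0.02" --pt "0.8 1 0.12 0 0.02"

```text
time: 14.75
eef_pos: [0.5226, -0.0938, 0.2443]
tool_rot: [-3.13, -0.014, 1.63]
contact_force: [-0.4, -0.5, -1.3]
finger_gap: 0.0684
```

>>> jog_arm --pt "0.8 0.3 0.04 0 0" --pt "0.8 0.3 0.04 0 0"

```text
time: 15.0
eef_pos: [0.5242, -0.07, 0.2435]
tool_rot: [-3.128, -0.015, 1.631]
contact_force: [0.3, -0.5, 0.4]
finger_gap: 0.0686
```

```bash
python3 - <<'E'
from fit import *
p,c,T=wrist(); save(p,"w5"); print(T.round(4))
r=bot.recognise(p,"knob_grip"); print(r[:2])
u=np.array(r[0]["xy"])*[512,384]; print(at_z(p,u,.076,c))
print("pred",proj(p,[.527,-.069,.079],c))
x,y=u.astype(int); a,b=red(p["img"][:,:,::-1].copy(),(x-45,y-45,x+45,y+45)); print(a,b,at_z(p,(a+b)/2,.079,c).round(4))
E
```

```text
[[-0.0599  0.9981 -0.0145  0.5242]
 [ 0.9981  0.0601  0.0139 -0.07  ]
 [ 0.0147 -0.0136 -0.9998  0.2435]
 [ 0.      0.      0.      1.    ]]
[{'xy': [0.517, 0.5187], 'score': 0.6}]
[ 0.52875246 -0.07134767  0.076     ]
pred [262.56451382 197.03230293]
[243 181] [282 221] [ 0.5272 -0.072   0.079 ]
```

View pics/w5.png

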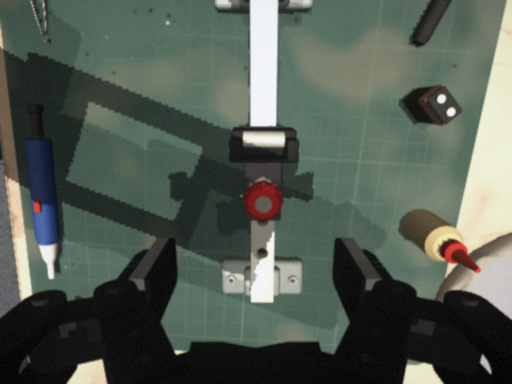

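Knob at (262,201) px → about (0.527, -0.071), 1–2 mm from the holder geometry's prediction. Descend over it.

>>> jog_arm --pt "0.8 -0.02 0.04 0.3 0" --pt "0.8 -0.03 0.07 0.6 0" --pt "0.8 -0.03 0.07 0.9 0" --pt "0.8 -0.03 0.07 0.9 0"

```text
time: 15.6
eef_pos: [0.528, -0.0731, 0.1699]
tool_rot: [-3.125, -0.015, 1.628]
contact_force: [-0.9, 0.3, 0.5]
finger_gap: 0.0681
```

>>> jog_arm --pt "0.8 0.02 0.01 0.2 0" --pt "0.8 0.02 0.01 0.4 0" --pt "0.8 0.02 0.01 0.47 0" --pt "0.8 0.02 0.01 0.47 0"

```text
time: 16.1
eef_pos: [0.5278, -0.0708, 0.1319]
tool_rot: [-3.124, -0.016, 1.628]
contact_force: [0.2, -0.2, -0.0]
finger_gap: 0.0685
```

>>> jog_arm --pt "0.5 0 0 0 0" --pt "0.3 0 0 0 0" --pt "0.2 0 0 0 0" --pt "0 0 0 0 0" --pt "0 0 0 0 0" --newtons 60

```text
time: 16.73
eef_pos: [0.5288, -0.0709, 0.1326]
tool_rot: [-3.126, -0.015, 1.629]
contact_force: [3.3, 2.4, 5.5]
finger_gap: 0.0237
```

>>> jog_arm --pt "0 0 0 0 0" --pt "0 0 0 0 0"

```text
time: 16.98
eef_pos: [0.5288, -0.0708, 0.1327]
tool_rot: [-3.126, -0.015, 1.629]
contact_force: [2.1, 1.0, 4.3]
finger_gap: 0.0239
```

>>> jog_arm --pt "0 0 0 -0.03 0" --pt "0 0 0 -0.06 0" --pt "0 0 0 -0.06 0" --newtons 80

```text
time: 17.35
eef_pos: [0.5288, -0.0709, 0.137]
tool_rot: [-3.126, -0.015, 1.628]
contact_force: [5.2, 1.5, -5.6]
finger_gap: 0.0234
```

The spring pulls back about as expected. Lift on to about 12.5 mm.

>>> jog_arm --pt "0 0 0 -0.05 0" --pt "0 0 0 -0.1 0" --pt "0 0 0 -0.11 0" --pt "0 0 0 -0.11 0"

```text
time: 17.85
eef_pos: [0.5288, -0.0709, 0.1452]
tool_rot: [-3.125, -0.016, 1.628]
contact_force: [4.8, 1.4, -6.7]
finger_gap: 0.0234
```

```bash
python3 - <<'E'
from fit import *
p,c,T=wrist(); z=bot.grab_frame("scene"); print(T.round(4))
o=np.zeros((390,800,3),np.uint8); o[:384,:]=cv2.resize(p["img"][120:312,50:450,::-1],None,fx=2,fy=2)
o=np.vstack([o[:384],np.zeros((210,800,3),np.uint8)]); o[390:590,:300]=cv2.resize(z["img"][165:215,220:295,::-1],None,fx=4,fy=4)
cv2.imwrite("pics/k.png",o)
E
```

```text
[[-0.0575  0.9982 -0.0172  0.5288]
 [ 0.9982  0.0577  0.0147 -0.0709]
 [ 0.0157 -0.0163 -0.9997  0.1452]
 [ 0.      0.      0.      1.    ]]
```

View pics/k.png

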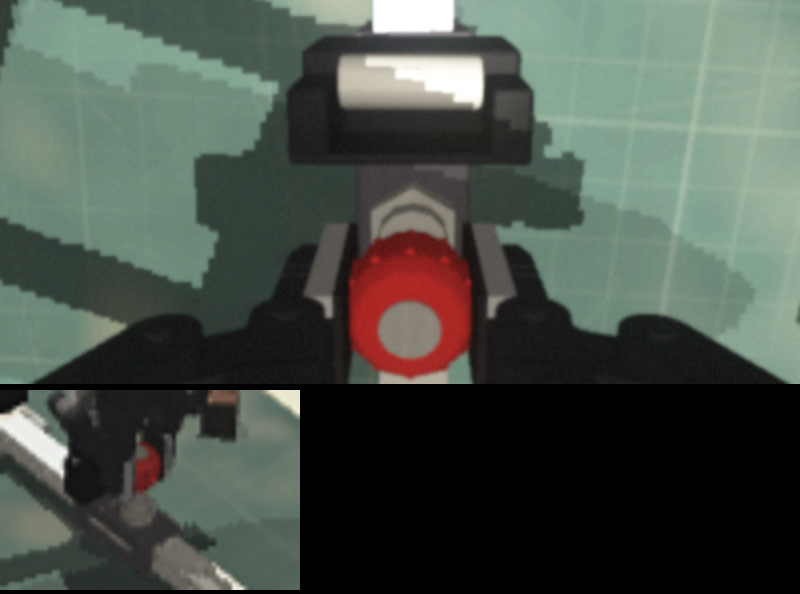

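The pads hold the knob on both sides and it is raised, with collar and pin showing below. fz is -6.7 N, as the spring should give at about 12.5 mm. Slide outward about 26 mm first.

>>> jog_arm --pt "0 -0.08 0 -0.002 0" --pt "0 -0.16 0 -0.003 0" --pt "0 -0.24 0 -0.005 0" --pt "0 -0.33 0 -0.006 0" --pt "0 -0.33 0 -0.006 0"

```text
time: 18.58
eef_pos: [0.5304, -0.0977, 0.1446]
tool_rot: [-3.125, -0.016, 1.628]
contact_force: [5.5, -0.4, -7.0]
finger_gap: 0.0234
```

>>> jog_arm --pt "0 -0.02 0 0 0" --pt "0 -0.04 0 0 0" --pt "0 -0.04 0 0 0"

```text
time: 18.95
eef_pos: [0.5306, -0.1007, 0.144]
tool_rot: [-3.125, -0.016, 1.628]
contact_force: [6.3, 2.3, -7.2]
finger_gap: 0.0235
```

>>> jog_arm --pt "0 0 0 0.02 0" --pt "0 0 0 0.04 0" --pt "0 0 0 0.055 0" --pt "0 0 0 0.055 0"

```text
time: 19.45
eef_pos: [0.5306, -0.1007, 0.1391]
tool_rot: [-3.125, -0.016, 1.628]
contact_force: [4.7, 0.4, -4.7]
finger_gap: 0.0236
```

Already below the 9 mm level at which the pin would rest on solid bar, with the spring still pulling, so the pin is in the hole. Lower to home.

>>> jog_arm --pt "0 0 0 0.03 0" --pt "0 0 0 0.055 0" --pt "0 0 0 0.075 0" --pt "0 0 0 0.075 0"

```text
time: 19.95
eef_pos: [0.5306, -0.1007, 0.133]
tool_rot: [-3.125, -0.016, 1.628]
contact_force: [5.1, 0.6, -4.6]
finger_gap: 0.0235
```

>>> jog_arm --pt "0 0 0 0.015 0" --pt "0 0 0 0.015 0"

```text
time: 20.2
eef_pos: [0.5306, -0.1007, 0.1327]
tool_rot: [-3.126, -0.016, 1.628]
contact_force: [2.1, 2.3, 4.6]
finger_gap: 0.0236
```

>>> jog_arm --pt "0 0 0 0.015 0" --pt "0 0 0 0.015 0"

```text
time: 20.45
eef_pos: [0.5306, -0.1007, 0.1327]
tool_rot: [-3.126, -0.015, 1.628]
contact_force: [0.4, 1.8, 7.5]
finger_gap: 0.0238
```

The pin is seated: TCP height 0.1327 m equals the original home height, and the contact force has turned to a downward press of 7.5 N. One last look before handing in.

```bash
python3 - <<'E'
from fit import *
p,c,T=wrist(); z=bot.grab_frame("scene")
o=np.zeros((590,800,3),np.uint8); o[:384,:512]=p["img"][:,:,::-1]; o[390:590,:267]=cv2.resize(z["img"][:,:,::-1],(267,200)); o[390:590,280:580]=cv2.resize(z["img"][165:215,220:295,::-1],None,fx=4,fy=4)
cv2.imwrite("pics/end.png",o); s=bot.get_state(); print(s["time"],s["contact_force"],s["finger_gap"])
E
```

```text
20.55 [0.31659294 2.24898613 7.30570531] 0.023324270324769178
```

View pics/end.png

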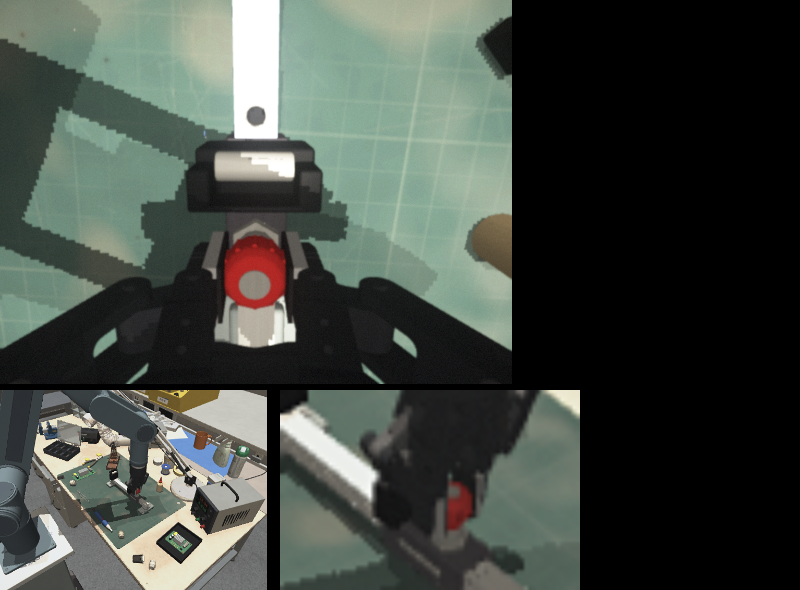

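The knob sits low on the collar at (254,272), firmly between the pads. The hole at x = 67 mm is now exposed at (256,116), the board is in the tray, and the bottle and battery stand where they were.

```bash
python3 -c "
from station import bot
print(bot.finish_job())"
```

```text
the job is handed in; nothing more can be done
None
```

The job is handed in at about 20.6 s of the 56 s allowed, with all steps done in the order asked.

- **Board:** I pulled the finished board straight up out of the catches by its heat sink. I set it on the tray floor, with light contact (about 9 N), before letting go. The pictures afterwards show it flat, right way up and inside the tray walls.
- **Tube section:** I lifted the knob about 12.5 mm and slid the section about 30 mm outward to the next hole.
- **Pin:** It went down past the 9 mm level, where it would have rested on solid bar. It stopped at the same tool height as when first gripped with the pin home (0.1327 m), and the force on the tool changed from about 5 N of spring pull to about 7 N of downward press.
- **Final hold:** The gripper still holds the knob, set to 80 N, with the pin home.

I did not test the lock by pushing the section sideways. The gripper opening reads about 23.5 mm on the 27 mm knob. It also read about 1.4 mm low on the 24 mm heat sink, but that explains only part of the gap. The last picture shows the knob held firmly on both sides, and none of the last checks failed.

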